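Load the reagent tray for a titration

ROBOT

A 6-joint arm with a two-finger parallel gripper is mounted at the origin on the work surface. World frame = base frame: x ahead of the robot, y to its left, z up, the work surface at z = 0. Lengths are in mm, angles in rad, forces in N, time in s.
With the tool pointing down it reaches from about 300 to 775 mm from the base axis. Payload 14.6 kg.
Tool frame: the origin (TCP) lies between the finger pads; the fingertips stand 19 mm ahead of it and the grasp point (between the pads) is the TCP; z points along the fingers, y is the line along which they close (so a half turn about z gives the same grasp; the last joint's range is limited). The gripper opens to 94 mm and grips with 3 to 60 N. Pads are 16 mm wide; open, the fingers measure 119 mm over their backs; the gripper's body (75 mm by 177 mm) begins 78 mm behind the grasp point.
Start: joints at [1.278, 0.3, 1.521, -0, 1.321, -0.067], TCP at [123.135, 536.029, 224.446] pointing down, gripper open.
Joint ranges: [-3.03, 3.03], [-0.79, 2.21], [0.23, 2.52], [-1.04, 4.18], [0, 3.07], [-2.55, 2.55]. Speed limits (rad/s): [2.22, 2.22, 2.57, 3.14, 3.14, 3.14].

INTERFACE

Orientations are given as [roll, pitch, yaw] about the fixed x, y, z axes, in that order (R = Rz(yaw) Ry(pitch) Rx(roll)).
In Python, from cell import monitor, imaging, job, find_in, trace gives the robot as it stands. The module is installed in compiled form; this text tells all that it offers.
- The arm moves only by the tool arm_command, never from a script. Its argument "steps" is a list of rows, each a list of 5 numbers: the opening, from 0 (shut) to 1 (fully open), then the shift along the tool's x, y, z in mm, then the turn about the tool's z in degrees. In form: [[gripper, dx, dy, dz, turn], ...]. A call has 1 to 20 rows; each row is the pose to reach, as a shift and turn from the pose commanded when the call began, along the tool's axes at that moment; what a row does not reach only later rows make up. A row lasts 1/8 s, in which the tool goes at most 62.5 mm and 10.7 degrees, less where a joint would pass 70% of its speed; a pose out of reach is approached as far as the arm can. A call with a gripper value outside its range is refused whole. The fingers move at their own pace and stop on an object; "force" is the grip in N (left out, the last holds). Time passes only in rows, so rows that repeat a pose let the fingers close. It gives the time, the measured TCP pose, the force, the opening and the grip force at its end, in the units of the state.
- monitor.read_state(): the state, without advancing time (a new reading comes with each control period).
- imaging.camera(name): name is "side" or "top"; returns a dict with "img" (400x640x3 uint8, red, green, blue), "mtx" (3x3 intrinsics, pixels), "view" (4x4, takes a point from world to camera coordinates). Camera axes: x right, y down, z forward; pixel columns grow to the right and rows downward; lengths in mm; the calibration is good to about 2 mm. A picture is of the moment at which its call begins. There is no depth.
- job.sign_off(): hands the job in; it is judged then, once.
Trained networks look in a picture, given as the dict that the camera call returned (one of the last four; its "shot" number tells which), for a name from the list of things; names that differ only in an ending like _2 or _b are one class to them, and where a whole thing is asked for, a point or a joint stands for the part that bears it (a point fixed in the world has none). Each returns a list of dicts, best first, with "p" (0 to 1); they miss things now and then, are a little off and sometimes report something else, mostly with a low value. They report only what shows in the picture. A call takes as long as a camera call.
- find_in(picture, target): "rect" ([centre column, centre row, width, height] in pixels, round what is visible of it).
- trace(picture, target): "region" (400x640 bool, what is visible of it) and "rect" ([centre column, centre row, width, height] in pixels, round what is visible of it).
The state is a dict: "clock": time; "joints": joint angles; "qd": joint speeds; "effort": joint torques, N m; "eef_pos": TCP position; "eef_rot": TCP orientation; "wrist_force": force on the tool from outside, world axes, zero at the start; "moment": the same for the moment, N m; "finger_gap": finger opening in mm; "finger_force": force on a finger pad.
Only numpy, scipy, OpenCV 4.12 (cv2) and the standard library are available. Lean on these libraries where they do the work, as an engineer would, in place of code of your own. Each camera call takes 0.05 s, during which the arm holds its last target. There are 200 camera calls.

TASK

Stand the four amber bottles in the grey tray, each upright on the floor of the well that has the colour of its cap. Set them down rather than dropping them, tip nothing over, and leave the two white bottles where they stand.

Things in the scene. Friction and masses are not known exactly. Their poses are not given: they have to be found in the camera images.
- mid_red (a point): Small dark brown (amber) bottle with a red cap, 46 mm across the body (straight sides up to 56 mm), narrower neck, cap 34 mm across and 28 mm tall, 104 mm tall in all. It stands upright on a 2 mm mat that lies on the bench. This point is on its axis, half-way up (52 mm above its underside); z is up along the axis, its yaw means nothing. About 0.14 kg.
- mid_blue (a point): Small dark brown (amber) bottle with a blue cap, 46 mm across the body (straight sides up to 56 mm), narrower neck, cap 34 mm across and 28 mm tall, 104 mm tall in all. It stands upright on a 2 mm mat that lies on the bench. This point is on its axis, half-way up (52 mm above its underside); z is up along the axis, its yaw means nothing. About 0.14 kg.
- mid_yellow (a point): Small dark brown (amber) bottle with a yellow cap, 46 mm across the body (straight sides up to 56 mm), narrower neck, cap 34 mm across and 28 mm tall, 104 mm tall in all. It stands upright on a 2 mm mat that lies on the bench. This point is on its axis, half-way up (52 mm above its underside); z is up along the axis, its yaw means nothing. About 0.14 kg.
- mid_green (a point): Small dark brown (amber) bottle with a green cap, 46 mm across the body (straight sides up to 56 mm), narrower neck, cap 34 mm across and 28 mm tall, 104 mm tall in all. It stands upright on a 2 mm mat that lies on the bench. This point is on its axis, half-way up (52 mm above its underside); z is up along the axis, its yaw means nothing. About 0.14 kg.
- mid_white_red (a point): Look-alike that does not belong: white bottle with a red cap, of the same shape and size, standing among the amber bottles on the mat, all at least 90 mm apart (axis to axis), with two black rubber stoppers 24 mm tall standing between them; same point, half-way up its axis (52 mm above its underside).
- mid_white_blue (a point): Look-alike that does not belong: white bottle with a blue cap, of the same shape and size, standing among the amber bottles on the mat, all at least 90 mm apart (axis to axis), with two black rubber stoppers 24 mm tall standing between them; same point, half-way up its axis (52 mm above its underside).
- well_red (a point): Red well of the grey tray: square pocket 64 mm wide, 24 mm deep, with a red floor and a red strip on the rim. Point: middle of the floor's top, where a bottle's underside rests, 12 mm above the bench; x, y along the tray's edges, z up. Tray: fixed, left or right of the mat, 190 mm square, top 36 mm above the bench; wells two by two, 92 mm between centres.
- well_blue (a point): Blue well of the grey tray: square pocket 64 mm wide, 24 mm deep, with a blue floor and a blue strip on the rim. Point: middle of the floor's top, where a bottle's underside rests, 12 mm above the bench; x, y along the tray's edges, z up. Tray: fixed, left or right of the mat, 190 mm square, top 36 mm above the bench; wells two by two, 92 mm between centres.
- well_yellow (a point): Yellow well of the grey tray: square pocket 64 mm wide, 24 mm deep, with a yellow floor and a yellow strip on the rim. Point: middle of the floor's top, where a bottle's underside rests, 12 mm above the bench; x, y along the tray's edges, z up. Tray: fixed, left or right of the mat, 190 mm square, top 36 mm above the bench; wells two by two, 92 mm between centres.
- well_green (a point): Green well of the grey tray: square pocket 64 mm wide, 24 mm deep, with a green floor and a green strip on the rim. Point: middle of the floor's top, where a bottle's underside rests, 12 mm above the bench; x, y along the tray's edges, z up. Tray: fixed, left or right of the mat, 190 mm square, top 36 mm above the bench; wells two by two, 92 mm between centres.

How it is judged (in metres and radians):
At the end, for the whole second after the job is handed in: Each amber bottle is upright (0.1 rad) and at rest in the well of its cap's colour, within 15 mm of its middle and seated (centre less than 56 mm above the floor); both white bottles are upright, at rest and within 20 mm of their starts (horizontal distance between mid_red and well_red below 0.015 m and z of mid_red in the frame of well_red below 0.056 m and angle between each of mid_red, mid_blue, mid_yellow, mid_green, mid_white_red, mid_white_blue's own z axis and vertical below 0.1 rad and linear speed of each of bottle_red, bottle_blue, bottle_yellow, bottle_green, bottle_white_red, bottle_white_blue below 0.02 m/s and horizontal distance between mid_blue and well_blue below 0.015 m and z of mid_blue in the frame of well_blue below 0.056 m and horizontal distance between mid_yellow and well_yellow below 0.015 m and z of mid_yellow in the frame of well_yellow below 0.056 m and horizontal distance between mid_green and well_green below 0.015 m and z of mid_green in the frame of well_green below 0.056 m and distance of each of mid_white_red, mid_white_blue from where it was at the start of the episode below 0.02 m); the robot touches nothing.
It fails at once if a white bottle was shifted by more than 20 mm (distance of any of mid_white_red, mid_white_blue from where it was at the start of the episode above 0.02 m).
It fails at once if a bottle was tipped over (more than 0.7 rad) (angle between any of mid_red, mid_blue, mid_yellow, mid_green, mid_white_red, mid_white_blue's own z axis and vertical above 0.7 rad).
It fails at once if an amber bottle was dropped: let go of more than 40 mm above the well's floor ((contact force between bottle_red and the fingers below 0.05 N and height (world z) of mid_red above 0.104 m) or (contact force between bottle_blue and the fingers below 0.05 N and height (world z) of mid_blue above 0.104 m) or (contact force between bottle_yellow and the fingers below 0.05 N and height (world z) of mid_yellow above 0.104 m) or (contact force between bottle_green and the fingers below 0.05 N and height (world z) of mid_green above 0.104 m)).
It also fails if it takes over 112 s, if anything falls off the work surface, if the arm or the gripper's body presses on something with over 40 N, if the wrist force passes 120 N, or if a joint passes its speed limit or range.

## Working session

There is one attempt and no reset: what is moved stays moved. The work goes in short steps, Python scripts to look and compute and a tool call to move; the robot and the scene stay as the last step left them, time stands still between calls to the robot, and variables do not carry over. Pictures are saved under pics/ and viewed, at most 14 in all, crops included, and the job is handed in when it is done.

Besides the shell and the picture viewer there is one more tool, called after "Request:" as name(argument=value, ...) on one line, values as JSON. arm_command: Moves the arm, as the interface text tells. Its arguments: {"type":"object","properties":{"steps":{"type":"array","items":{"type":"array","items":{"type":"number"}}},"force":{"type":"number"}},"required":["steps"]}

```bash
mkdir -p pics; python3 - <<'E'
from cell import monitor, imaging, find_in
import cv2,pickle
s=monitor.read_state()
for k in s: print(k,s[k])
N=['mid_red','mid_blue','mid_yellow','mid_green','mid_white_red','mid_white_blue','well_red','well_blue','well_yellow','well_green']
P={}
for c in ['side','top']:
    p=imaging.camera(c); P[c]=p
    cv2.imwrite(f'pics/{c}0.png',p['img'][:,:,::-1])
    print(c,p['mtx'].tolist(),p['view'].round(3).tolist())
    for n in N:
        print(n,[( [round(float(x)) for x in d['rect']],round(float(d['p']),2)) for d in find_in(p,n)[:3]])
E
```

```text
clock 0.0
joints [ 1.27839531e+00  3.00490675e-01  1.52159351e+00  2.30327643e-05
  1.32071247e+00 -6.66163696e-02]
qd [-4.51532053e-04  9.17594719e-04  1.41411997e-03 -2.13000938e-05
 -3.29145672e-04  1.21820669e-03]
effort [ 9.79449615e-04 -5.31799829e+01 -3.52746570e+01  7.09049148e-02
  2.43029022e-02 -6.33859395e-05]
eef_pos [123.06338885 535.80004741 223.87032928]
eef_rot [-3.14039281e+00 -1.02406454e-04  2.91580223e+00]
wrist_force [-0.14579587 -0.83639669 -0.05852566]
moment [ 0.00682069 -0.02192951  0.0264656 ]
finger_force 0.0
finger_gap 93.60428133693185
side [[376.242058873974, 0.0, 315.77777786839624], [0.0, 376.242058873974, 197.7970968868774], [0.0, 0.0, 1.0]] [[0.681, -0.732, 0.013, -383.875], [-0.435, -0.419, -0.797, 296.323], [0.589, 0.537, -0.604, 518.552], [0.0, 0.0, 0.0, 1.0]]
mid_red [([316, 233, 24, 53], 0.84)]
mid_blue [([447, 258, 32, 57], 0.58), ([272, 180, 28, 14], 0.34)]
mid_yellow [([420, 296, 33, 59], 0.56)]
mid_green [([354, 205, 26, 50], 0.64), ([245, 198, 38, 14], 0.38)]
mid_white_red []
mid_white_blue [([450, 258, 31, 53], 0.71), ([360, 264, 28, 58], 0.58)]
well_red [([242, 169, 21, 14], 0.58)]
well_blue [([246, 198, 38, 14], 0.55)]
well_yellow [([218, 187, 31, 14], 0.56)]
well_green [([273, 179, 25, 16], 0.57)]
top [[413.4901691171345, 0.0, 316.77185647552744], [0.0, 413.4901691171345, 195.73147166005302], [0.0, 0.0, 1.0]] [[0.014, -1.0, 0.011, -7.872], [-0.983, -0.016, -0.182, 538.929], [0.183, -0.008, -0.983, 789.831], [0.0, 0.0, 0.0, 1.0]]
mid_red [([351, 221, 27, 26], 0.89)]
mid_blue [([457, 167, 35, 30], 0.8)]
mid_yellow [([464, 220, 37, 29], 0.98)]
mid_green [([351, 163, 28, 31], 0.79)]
mid_white_red [([407, 165, 33, 28], 0.85)]
mid_white_blue []
well_red [([196, 182, 30, 35], 0.98)]
well_blue [([248, 218, 31, 37], 0.84)]
well_yellow [([204, 227, 32, 40], 0.93), ([406, 165, 30, 30], 0.35)]
well_green [([240, 174, 32, 32], 0.83)]
```

```bash
python3 - <<'E'
import cv2
for c,(x0,x1,y0,y1) in {'side':(190,490,140,365),'top':(160,510,110,290)}.items():
    im=cv2.imread(f'pics/{c}0.png')[y0:y1,x0:x1]
    cv2.imwrite(f'pics/{c}0c.png',cv2.resize(im,None,fx=800/(x1-x0),fy=800/(x1-x0),interpolation=cv2.INTER_CUBIC)[:600])
E
```

```text
(no output)
```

View pics/side0c.png

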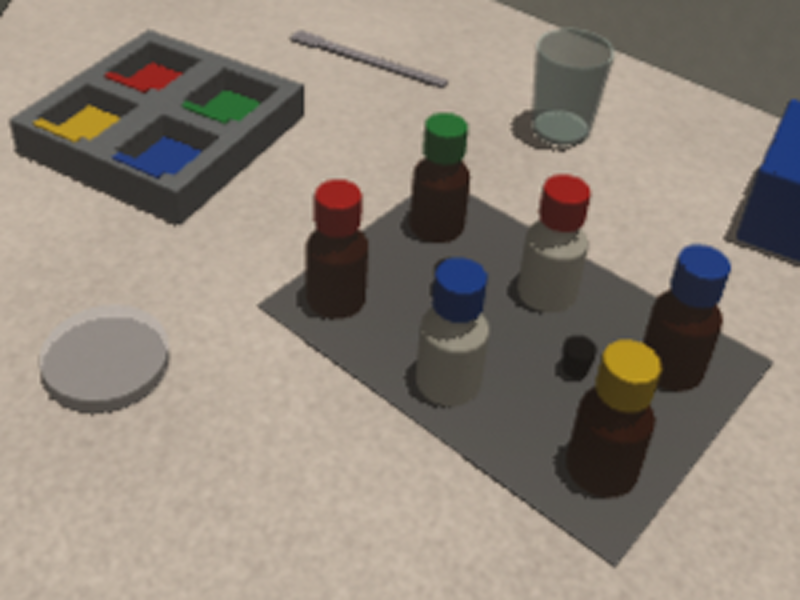

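View pics/top0c.png

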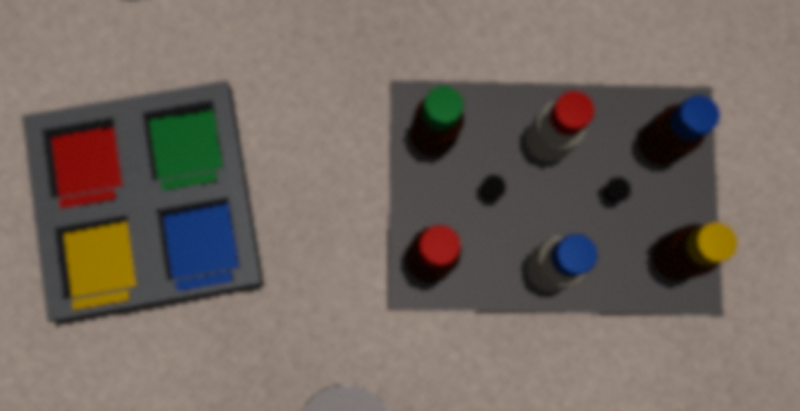

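```bash
cat > h.py <<'E'
import numpy as np,cv2
from cell import monitor, imaging
HUE={'red':[(0,8),(172,180)],'yellow':[(20,34)],'green':[(48,80)],'blue':[(105,130)]}
def ray(p,uv):
    V=np.array(p['view']);d=np.linalg.inv(p['mtx'])@[uv[0],uv[1],1.]
    d=V[:3,:3].T@d;return -V[:3,:3].T@V[:3,3],d/np.linalg.norm(d)
def onz(p,uv,z):
    o,d=ray(p,uv);return o+d*(z-o[2])/d[2]
def tri(a,b,ua,ub):
    A=np.zeros((3,3));B=np.zeros(3);R=[ray(a,ua),ray(b,ub)]
    for o,d in R:
        M=np.eye(3)-np.outer(d,d);A+=M;B+=M@o
    X=np.linalg.solve(A,B)
    return X,max(np.linalg.norm((np.eye(3)-np.outer(d,d))@(X-o)) for o,d in R)
def proj(p,X):
    V=np.array(p['view']);c=V[:3,:3]@np.array(X,float)+V[:3,3];c=p['mtx']@c;return c[:2]/c[2]
def blobs(p,col,amin=60):
    h=cv2.cvtColor(p['img'],cv2.COLOR_RGB2HSV);m=np.zeros((400,640),np.uint8)
    for lo,hi in HUE[col]: m|=cv2.inRange(h,(lo,140,70),(hi,255,255))
    n,l,s,c=cv2.connectedComponentsWithStats(m)
    return [(c[i].round(1),s[i]) for i in range(1,n) if s[i,4]>=amin]
E
python3 - <<'E'
from h import *
S=imaging.camera('side');T=imaging.camera('top')
B={}
for c in HUE:
    b=[blobs(p,c) for p in(S,T)]
    for x,n in zip(b,'ST'): print(c,n,[(u.tolist(),s.tolist()) for u,s in x])
    for us,ss in b[0]:
        for ut,st in b[1]:
            X,e=tri(S,T,us,ut)
            if e<6 and -20<X[2]<120: print('   ',c,us,ut,X.round(1),round(e,1))
print('tray corners')
for s,t in [((150,30),(24,117)),((303,87),(229,84)),((177,193),(262,286)),((12,123),(52,321))]:
    s=np.array(s)*3/8+[190,140];t=np.array(t)*350/800+[160,110]
    X,e=tri(S,T,s,t);print(X.round(1),round(e,1),onz(T,t,36).round(1),onz(S,s,36).round(1))
E
```

```text
red S [([244.7, 168.7], [230, 163, 28, 12, 160]), ([402.4, 211.4], [394, 206, 17, 15, 162]), ([317.2, 214.3], [308, 208, 17, 17, 187])]
red T [([410.9, 157.7], [402, 150, 18, 17, 235]), ([197.4, 182.6], [182, 166, 31, 35, 873]), ([352.0, 216.9], [343, 208, 18, 18, 253])]
    red [244.7 168.7] [197.4 182.6] [566.4 251.8  24.7] 1.3
    red [402.4 211.4] [410.9 157.7] [ 608.  -181.3  102.2] 1.1
    red [317.2 214.3] [352.  216.9] [491.3 -67.3  99.4] 1.5
yellow S [([220.0, 186.1], [203, 179, 32, 14, 214]), ([426.4, 279.7], [416, 267, 22, 27, 459])]
yellow T [([632.2, 50.8], [624, 12, 16, 71, 433]), ([203.1, 225.5], [187, 207, 33, 39, 995]), ([472.9, 215.5], [465, 207, 18, 18, 246])]
    yellow [220.  186.1] [203.1 225.5] [476.6 234.   24.2] 1.1
    yellow [426.4 279.7] [472.9 215.5] [ 497.4 -298.3   94.6] 0.3
green S [([274.2, 179.8], [259, 175, 28, 11, 152]), ([357.2, 186.8], [351, 183, 14, 8, 88])]
green T [([353.8, 155.2], [346, 148, 16, 15, 189]), ([240.9, 174.9], [226, 159, 31, 33, 806])]
    green [274.2 179.8] [240.9 174.9] [585.6 161.2  23.5] 0.4
    green [357.2 186.8] [353.8 15
[... 358 characters left out ...]
17.5], [232, 199, 32, 38, 940]), ([411.9, 220.8], [404, 213, 17, 17, 230]), ([46.4, 311.7], [0, 263, 99, 101, 6694])]
    blue [ 93.4 171.3] [ 46.4 311.7] [298.9 540.3  10.8] 1.8
    blue [542.7 210.3] [488.   53.4] [ 857.5 -367.8   61.9] 5.4
    blue [250.4 198.6] [247.4 217.5] [495.4 143.4  23.6] 0.3
    blue [454.  238.4] [465.5 159.4] [ 606.6 -287.7  102.1] 1.3
    blue [362.6 243.4] [411.9 220.8] [ 484.9 -179.7  103. ] 1.2
tray corners
[611.8 305.9  35.2] 2.1 [609.8 306.8  36. ] [612.8 303.6  36. ]
[646.1 120.4  34.5] 1.4 [644.5 121.1  36. ] [645.8 118.2  36. ]
[460.8  83.2  36.5] 2.3 [459.   84.6  36. ] [463.1  82.4  36. ]
[426.6 268.2  32.6] 1.2 [425.4 267.8  36. ] [425.3 262.8  36. ]
```

```bash
cat >> h.py <<'E'
from scipy.spatial.transform import Rotation as Ro
def to(*targets):
    s=monitor.read_state();R=Ro.from_euler('xyz',s['eef_rot']).as_matrix()
    print('t',round(s['clock'],2),'pos',np.round(s['eef_pos'],1),'gap',round(s['finger_gap'],1),'ff',round(s['finger_force'],1))
    for t in targets: print(t,'->',(R.T@(np.array(t)-s['eef_pos'])).round(1))
E
python3 - <<'E'
from h import *
to((491,-67,224),(491,-67,50))
T=imaging.camera('top')
for u in [(374.8,192.7),(428.6,193.6)]: print(onz(T,u,14).round())
E
```

```text
t 1.2 pos [123.2 536.  224.4] gap 94.0 ff 0.0
(491, -67, 224) -> [-4.935e+02 -5.053e+02  4.000e-01]
(491, -67, 50) -> [-493.5 -505.3  174.4]
[ 554. -123.   14.]
[ 554. -237.   14.]
```

Request:
arm_command(steps=[[1,-40,-41,0,0],[1,-80,-82,0,0],[1,-120,-123,0,0],[1,-160,-164,0,0],[1,-200,-205,0,0],[1,-240,-246,0,0],[1,-280,-287,0,0],[1,-320,-328,0,0],[1,-360,-369,0,0],[1,-400,-410,0,0],[1,-440,-451,0,0],[1,-470,-481,0,0],[1,-485,-497,0,0],[1,-493,-505,0,0],[1,-493,-505,0,0],[1,-493,-505,0,0]], force=20)

```text
clock: 3.25
eef_pos: [490.3, -65.6, 224.6]
eef_rot: [3.142, 0.0, 2.917]
wrist_force: [0.0, 0.5, 0.1]
finger_gap: 94.2
finger_force: 0.0
```

```bash
python3 - <<'E'
from h import *
to((491,-67,50))
S=imaging.camera('side');T=imaging.camera('top')
for p in(S,T):print([b[0].tolist() for b in blobs(p,'red',30)], proj(p,(491,-67,98)))
im=np.hstack([S['img'][120:340,220:480],T['img'][80:300,280:540]])
cv2.imwrite('pics/a1.png',cv2.resize(im,(780,330))[:,:,::-1])
E
```

```text
t 3.25 pos [490.3 -65.6 224.6] gap 94.2 ff 0.0
(491, -67, 50) -> [ -1.   -1.2 174.6]
[[244.7, 168.7], [401.7, 215.5], [316.6, 217.7]] [316.16565918 215.01093008]
[[197.1, 182.4], [351.4, 214.3]] [352.27106966 216.54150107]
```

View pics/a1.png

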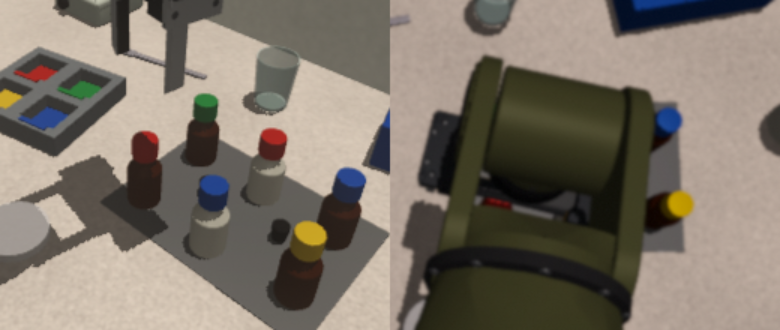

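Request:
arm_command(steps=[[1,-1,-1,30,0],[1,-1,-1,60,0],[1,-1,-1,90,0],[1,-1,-1,120,0],[1,-1,-1,145,0],[1,-1,-1,162,0],[1,-1,-1,174,0],[1,-1,-1,174,0],[1,-1,-1,174,0]])

```text
clock: 4.47
eef_pos: [491.7, -67.8, 51.1]
eef_rot: [3.142, 0.001, 2.916]
wrist_force: [-0.1, -0.1, 0.9]
finger_gap: 94.1
finger_force: 0.0
```

```bash
python3 - <<'E'
from h import *
to((491,-67,50))
S=imaging.camera('side');T=imaging.camera('top')
for p in(S,):print([b[0].tolist() for b in blobs(p,'red',30)])
cv2.imwrite('pics/a2.png',cv2.resize(S['img'][150:300,240:440],(800,600))[:,:,::-1])
E
```

```text
t 4.47 pos [491.7 -67.8  51.1] gap 94.1 ff 0.0
(491, -67, 50) -> [0.9 0.6 1.1]
[[244.7, 168.7], [401.4, 215.6], [313.5, 220.0]]
```

View pics/a2.png

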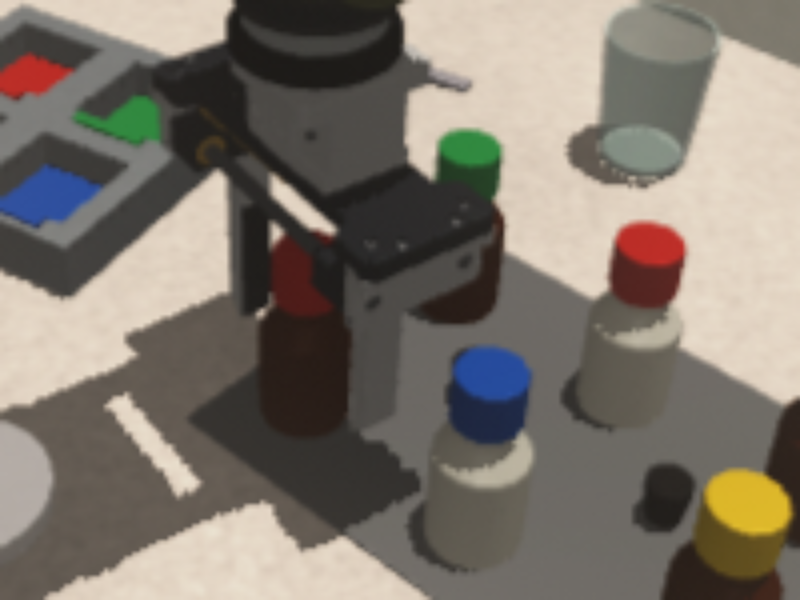

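Request:
arm_command(steps=[[0.2,0,0,0,0],[0.2,0,0,0,0],[0.2,0,0,0,0],[0.2,0,0,0,0],[0.2,0,0,0,0],[0.2,0,0,0,0],[0.2,0,0,-10,0],[0.2,0,0,-30,0],[0.2,0,0,-60,0],[0.2,0,0,-90,0],[0.2,0,0,-120,0],[0.2,0,0,-140,0],[0.2,0,0,-150,0],[0.2,0,0,-150,0]])

```text
clock: 6.32
eef_pos: [491.4, -67.8, 200.8]
eef_rot: [-3.142, 0.001, 2.916]
wrist_force: [-0.3, 0.5, -1.7]
finger_gap: 45.4
finger_force: 20.0
```

```bash
python3 - <<'E'
from h import *
to((573,248,200),(573,248,61))
E
```

```text
t 6.33 pos [491.4 -67.8 200.8] gap 45.4 ff 20.0
(573, 248, 200) -> [ -8.9 326.    0.8]
(573, 248, 61) -> [ -8.8 326.  139.8]
```

Request:
arm_command(steps=[[0.2,0,15,0,0],[0.2,-1,40,0,0],[0.2,-2,75,0,0],[0.2,-3,115,0,0],[0.2,-4,155,0,0],[0.2,-5,195,0,0],[0.2,-6,235,0,0],[0.2,-7,270,0,0],[0.2,-8,298,0,0],[0.2,-9,316,0,0],[0.2,-9,326,0,0],[0.2,-9,326,0,0],[0.2,-9,326,30,0],[0.2,-9,326,60,0],[0.2,-9,326,80,0],[0.2,-9,326,80,0],[0.2,-9,326,80,0]])

```text
clock: 8.45
eef_pos: [573.5, 247.7, 121.7]
eef_rot: [3.141, 0.001, 2.915]
wrist_force: [0.1, -0.3, -0.6]
finger_gap: 45.2
finger_force: 20.0
```

```bash
python3 - <<'E'
from h import *
to((573,248,61))
S=imaging.camera('side');T=imaging.camera('top')
for p in(S,T):print([(b[0].tolist(),b[1].tolist()) for b in blobs(p,'red',30)],proj(p,(573,248,160)))
im=np.hstack([S['img'][60:240,160:340],T['img'][90:270,130:310]])
cv2.imwrite('pics/a3.png',cv2.resize(im,(800,400))[:,:,::-1])
E
```

```text
t 8.45 pos [573.5 247.7 121.7] gap 45.2 ff 20.0
(573, 248, 61) -> [ 0.6  0.1 60.7]
[([250.4, 166.6], [245, 163, 13, 7, 56]), ([402.4, 215.2], [394, 206, 17, 21, 268])] [242.71718337 120.03881553]
[([410.7, 157.9], [402, 150, 18, 18, 242])] [178.52501889 163.34322255]
```

View pics/a3.png

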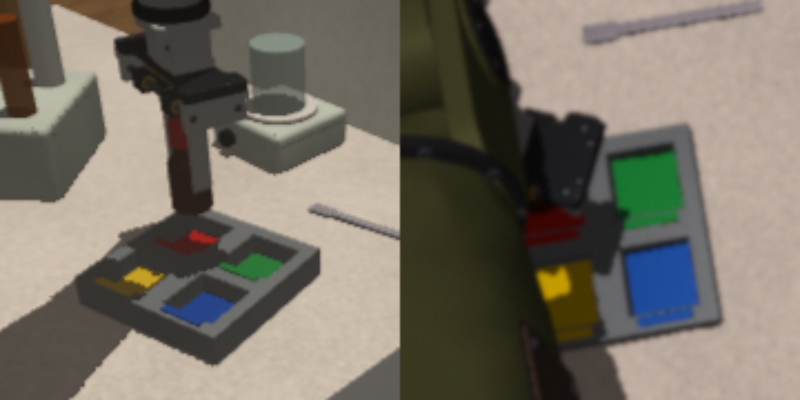

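```bash
python3 - <<'E'
from h import *
S=imaging.camera('side')
for X in[(573.5,247.7,73),(556,236,73),(573.5,247.7,120),(573,248,12)]:print((proj(S,X)-[160,60])*400/180)
cv2.imwrite('pics/a4.png',cv2.resize(S['img'][90:190,200:300],(600,600))[:,:,::-1])
for X in[(573.5,247.7,73),(573,248,12)]:print((proj(S,X)-[200,90])*6)
E
```

```text
[192.3310488  204.28547688]
[186.57342153 213.73516994]
[188.14084032 166.97870339]
[196.91109732 249.55948507]
[279.29383175 371.57078757]
[291.65996277 493.81060969]
```

View pics/a4.png

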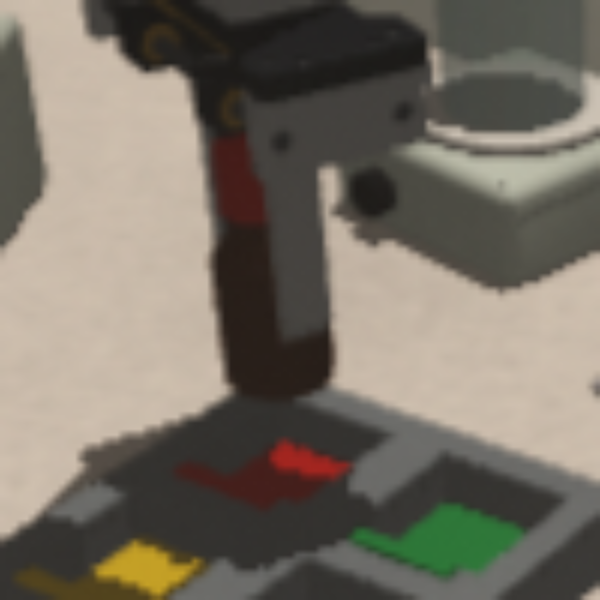

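Request:
arm_command(steps=[[0.2,0,0,20,0],[0.2,0,0,35,0],[0.2,0,0,45,0],[0.2,0,0,52,0],[0.2,0,0,57,0],[0.2,0,0,60,0],[0.2,0,0,60,0],[0.2,0,0,60,0]])

```text
clock: 9.6
eef_pos: [573.1, 248.0, 60.6]
eef_rot: [3.141, 0.0, 2.916]
wrist_force: [0.8, -0.1, -1.4]
finger_gap: 45.4
finger_force: 20.0
```

```bash
python3 - <<'E'
from h import *
S=imaging.camera('side')
cv2.imwrite('pics/a5.png',cv2.resize(S['img'][90:240,180:340],(640,600))[:,:,::-1])
for z in(12,36):
  for a,b in((1,1),(1,-1),(-1,-1),(-1,1)):
    X=np.array([573+32*(a*.982-b*.189),248+32*(a*.189+b*.982),z]);print(((proj(S,X)-[180,90])*4).round())
E
```

```text
[269. 293.]
[344. 321.]
[281. 368.]
[204. 337.]
[265. 262.]
[341. 290.]
[277. 336.]
[199. 306.]
```

View pics/a5.png

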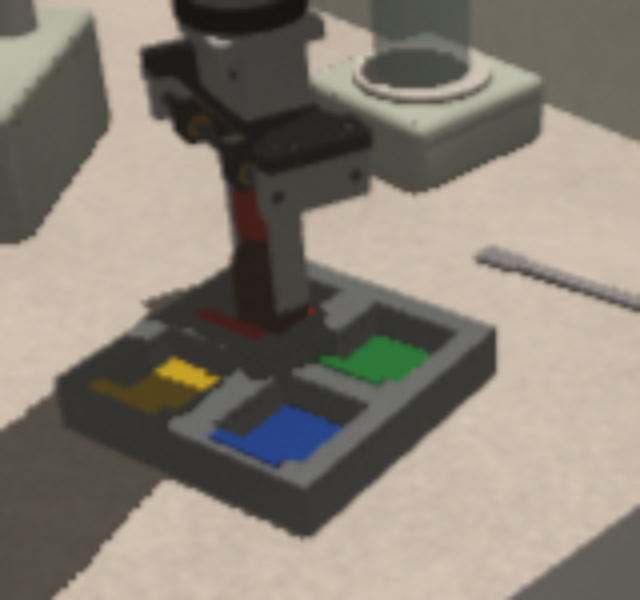

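Request:
arm_command(steps=[[0.3,0,0,0,0],[0.6,0,0,0,0],[0.7,0,0,0,0],[0.7,0,0,0,0],[0.7,0,0,0,0],[0.7,0,0,-10,0],[0.7,0,0,-40,0],[0.7,0,0,-80,0],[0.7,0,0,-120,0],[0.7,0,0,-140,0],[0.7,0,0,-140,0]])

```text
clock: 11.02
eef_pos: [573.5, 248.2, 202.5]
eef_rot: [3.14, 0.003, 2.916]
wrist_force: [-0.6, 0.3, -0.8]
finger_gap: 65.9
finger_force: 0.0
```

```bash
python3 - <<'E'
from h import *
to((611,-70,200),(611,-70,50))
S=imaging.camera('side');T=imaging.camera('top')
for p in(S,T):
  for c in ('red','green'): print(c,[(b[0].tolist(),b[1].tolist()) for b in blobs(p,c,30)])
print(proj(S,(573,248,102)),proj(T,(573,248,102)))
E
```

```text
t 11.03 pos [573.5 248.2 202.5] gap 65.9 ff 0.0
(611, -70, 200) -> [-107.7 -301.7    2.2]
(611, -70, 50) -> [-107.3 -302.   152.2]
red [([243.8, 144.1], [240, 139, 8, 11, 50]), ([402.9, 214.2], [394, 206, 17, 21, 231])]
green [([274.2, 179.6], [259, 174, 28, 12, 157]), ([357.2, 186.8], [351, 183, 14, 8, 87])]
red [([410.7, 157.9], [402, 150, 18, 18, 241]), ([207.1, 172.1], [201, 165, 12, 20, 100])]
green [([353.7, 155.7], [346, 148, 16, 16, 203]), ([240.6, 174.5], [225, 158, 32, 34, 834])]
[245.1618561  141.72045909] [188.15125787 171.19873122]
```

Request:
arm_command(steps=[[1,-7,-20,0,0],[1,-21,-60,0,0],[1,-36,-100,0,0],[1,-54,-150,0,0],[1,-71,-200,0,0],[1,-86,-240,0,0],[1,-98,-275,0,0],[1,-105,-294,0,0],[1,-107,-302,0,0],[1,-107,-302,0,0],[1,-107,-302,15,0],[1,-107,-302,50,0],[1,-107,-302,80,0],[1,-107,-302,110,0],[1,-107,-302,130,0],[1,-107,-302,145,0],[1,-107,-302,152,0],[1,-107,-302,152,0],[1,-107,-302,152,0]])

```text
clock: 13.5
eef_pos: [610.2, -70.4, 49.3]
eef_rot: [3.142, 0.001, 2.916]
wrist_force: [-0.5, -0.5, -0.5]
finger_gap: 93.5
finger_force: 0.0
```

```bash
python3 - <<'E'
from h import *
to((611,-70,50))
S=imaging.camera('side');T=imaging.camera('top')
a=cv2.resize(S['img'][130:270,280:420],(400,400));b=cv2.resize(T['img'][120:260,150:290],(400,400))
cv2.imwrite('pics/a6.png',np.hstack([a,b])[:,:,::-1])
for c in('red','green'):print([(b[0].tolist(),b[1].tolist()) for b in blobs(T,c,30)],[(b[0].tolist(),b[1].tolist()) for b in blobs(S,c,30)])
E
```

```text
t 13.5 pos [610.2 -70.4  49.3] gap 93.5 ff 0.0
(611, -70, 50) -> [-0.7  0.6 -0.7]
[([413.3, 158.2], [408, 150, 12, 18, 158]), ([186.2, 170.8], [178, 162, 18, 18, 256]), ([199.8, 187.0], [184, 165, 29, 36, 341])] [([245.1, 141.7], [239, 135, 13, 15, 169]), ([237.8, 170.2], [230, 167, 17, 8, 52]), ([401.4, 215.7], [393, 206, 18, 21, 310])]
[([240.5, 174.6], [225, 158, 32, 34, 830])] [([274.4, 179.7], [259, 174, 28, 12, 157])]
```

View pics/a6.png

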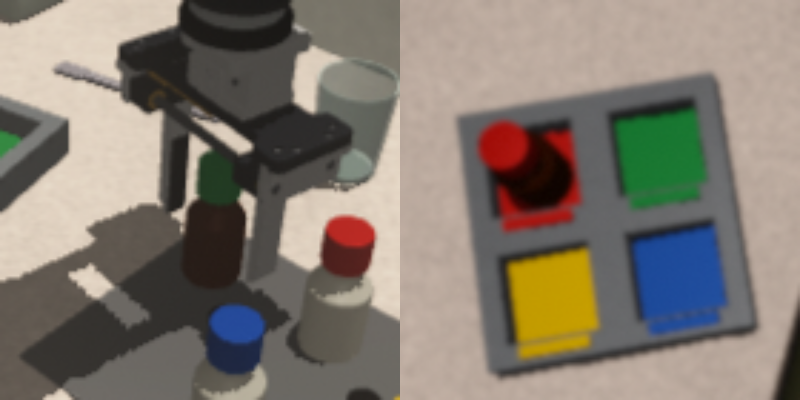

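Request:
arm_command(steps=[[0.2,0,0,0,0],[0.2,0,0,0,0],[0.2,0,0,0,0],[0.2,0,0,0,0],[0.2,0,0,0,0],[0.2,0,0,0,0],[0.2,0,0,-10,0],[0.2,0,0,-30,0],[0.2,0,0,-60,0],[0.2,0,0,-90,0],[0.2,0,0,-120,0],[0.2,0,0,-140,0],[0.2,0,0,-150,0],[0.2,0,0,-150,0]])

```text
clock: 15.35
eef_pos: [609.9, -70.3, 199.3]
eef_rot: [3.142, 0.001, 2.916]
wrist_force: [0.3, -0.6, -1.6]
finger_gap: 45.8
finger_force: 20.0
```

```bash
python3 - <<'E'
from h import *
to((590,158,200),(590,158,60))
E
```

```text
t 15.35 pos [609.9 -70.3 199.3] gap 45.8 ff 20.0
(590, 158, 200) -> [ 70.5 218.1  -0.8]
(590, 158, 60) -> [ 70.6 218.1 139.2]
```

Request:
arm_command(steps=[[0.2,5,15,0,0],[0.2,13,40,0,0],[0.2,24,75,0,0],[0.2,37,115,0,0],[0.2,50,155,0,0],[0.2,61,188,0,0],[0.2,68,210,0,0],[0.2,71,218,0,0],[0.2,71,218,0,0],[0.2,71,218,15,0],[0.2,71,218,40,0],[0.2,71,218,70,0],[0.2,71,218,95,0],[0.2,71,218,110,0],[0.2,71,218,122,0],[0.2,71,218,131,0],[0.2,71,218,137,0],[0.2,71,218,139,0],[0.2,71,218,139,0]])

```text
clock: 17.73
eef_pos: [589.4, 158.1, 59.7]
eef_rot: [3.141, 0.0, 2.916]
wrist_force: [0.0, 0.1, -1.6]
finger_gap: 45.7
finger_force: 20.0
```

```bash
python3 - <<'E'
from h import *
to((590,158,60))
S=imaging.camera('side')
print([(b[0].tolist(),b[1].tolist()) for b in blobs(S,'red',30)])
cv2.imwrite('pics/a7.png',cv2.resize(S['img'][90:240,180:340],(640,600))[:,:,::-1])
E
```

```text
t 17.73 pos [589.4 158.1  59.7] gap 45.7 ff 20.0
(590, 158, 60) -> [-0.6  0.  -0.3]
[([243.8, 141.8], [238, 135, 13, 15, 131]), ([401.7, 215.5], [393, 206, 18, 21, 295])]
```

View pics/a7.png

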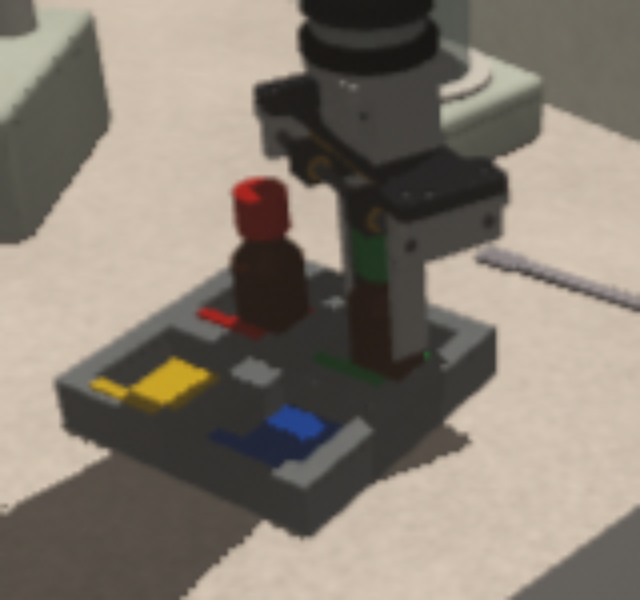

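Request:
arm_command(steps=[[0.3,0,0,0,0],[0.6,0,0,0,0],[0.7,0,0,0,0],[0.7,0,0,0,0],[0.7,0,0,0,0],[0.7,0,0,-10,0],[0.7,0,0,-40,0],[0.7,0,0,-80,0],[0.7,0,0,-120,0],[0.7,0,0,-140,0],[0.7,0,0,-140,0]])

```text
clock: 19.15
eef_pos: [589.9, 158.2, 201.4]
eef_rot: [3.14, 0.003, 2.916]
wrist_force: [0.7, 0.8, -0.9]
finger_gap: 65.9
finger_force: 0.0
```

```bash
python3 - <<'E'
from h import *
to((607,-289,200),(607,-289,50))
E
```

```text
t 19.15 pos [589.9 158.2 201.4] gap 65.9 ff 0.0
(607, -289, 200) -> [-116.8 -432.     1.2]
(607, -289, 50) -> [-116.3 -432.2  151.2]
```

Request:
arm_command(steps=[[1,-5,-20,0,0],[1,-16,-60,0,0],[1,-30,-110,0,0],[1,-43,-160,0,0],[1,-57,-210,0,0],[1,-70,-260,0,0],[1,-84,-310,0,0],[1,-97,-360,0,0],[1,-108,-400,0,0],[1,-115,-424,0,0],[1,-117,-432,0,0],[1,-117,-432,0,0],[1,-117,-432,20,0],[1,-117,-432,50,0],[1,-117,-432,60,0],[1,-117,-432,60,0]])

```text
clock: 21.15
eef_pos: [606.7, -288.6, 139.5]
eef_rot: [3.141, -0.001, 2.917]
wrist_force: [0.1, -0.1, -0.2]
finger_gap: 94.1
finger_force: 0.0
```

```bash
python3 - <<'E'
from h import *
to((607,-289,50))
S=imaging.camera('side');T=imaging.camera('top')
a=cv2.resize(S['img'][150:310,350:510],(400,400));b=cv2.resize(T['img'][120:260,150:290],(400,400))
cv2.imwrite('pics/a8.png',np.hstack([a,b])[:,:,::-1])
for c in('red','green'):print([(b[0].tolist(),b[1].tolist()) for b in blobs(T,c,30)],[(b[0].tolist(),b[1].tolist()) for b in blobs(S,c,30)])
print(proj(T,(590,158,102)),proj(S,(590,158,102)))
E
```

```text
t 21.15 pos [ 606.7 -288.6  139.5] gap 94.1 ff 0.0
(607, -289, 50) -> [-0.4 -0.4 89.5]
[([409.5, 158.0], [402, 150, 16, 18, 209]), ([186.3, 170.9], [178, 162, 18, 18, 258]), ([199.6, 187.0], [184, 165, 29, 36, 346])] [([245.1, 141.6], [239, 135, 13, 15, 169]), ([237.8, 170.2], [230, 167, 17, 8, 52]), ([401.3, 215.6], [393, 206, 18, 21, 302])]
[([238.7, 171.3], [225, 155, 32, 37, 509])] [([274.8, 147.6], [269, 145, 13, 6, 58]), ([267.1, 181.7], [259, 179, 16, 7, 31])]
[235.63583417 163.39300495] [274.90420656 152.13094251]
```

View pics/a8.png

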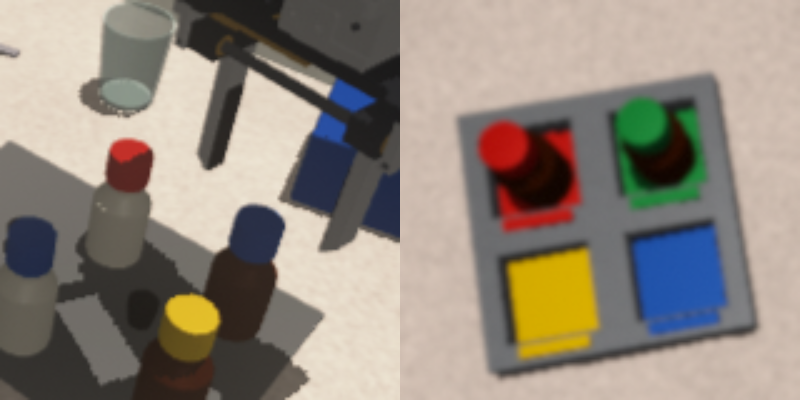

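```bash
python3 - <<'E'
from h import *
S=imaging.camera('side')
f=lambda X:((proj(S,X)-[350,150])*2.5).round()
d=np.array([.224,.975,0])
for q in(-53,-47,0,47,53):print(q,f(np.array([606.7,-288.6,120.5])+q*d))
print('cap top',f((607,-289,106)),'bottom',f((607,-289,2)))
print('yellow',f((497,-298,106)),f((497,-298,2)),'wr',f((608,-181,106)))
E
```

```text
-53 [331. 248.]
-47 [323. 243.]
0 [266. 202.]
47 [213. 166.]
53 [207. 161.]
cap top [261. 218.] bottom [229. 318.]
yellow [193. 312.] [164. 414.] wr [130. 150.]
```

Request:
arm_command(steps=[[1,0,0,20,0],[1,0,0,45,0],[1,0,0,65,0],[1,0,0,80,0],[1,0,0,89,0],[1,0,0,89,0],[1,0,0,89,0],[0.2,0,0,89,0],[0.2,0,0,89,0],[0.2,0,0,89,0],[0.2,0,0,89,0],[0.2,0,0,89,0],[0.2,0,0,89,0]])

```text
clock: 22.92
eef_pos: [606.7, -289.1, 50.5]
eef_rot: [3.142, 0.0, 2.916]
wrist_force: [0.4, 1.0, 0.1]
finger_gap: 45.1
finger_force: 20.0
```

Request:
arm_command(steps=[[0.2,0,0,-10,0],[0.2,0,0,-30,0],[0.2,0,0,-60,0],[0.2,0,0,-90,0],[0.2,0,0,-120,0],[0.2,0,0,-140,0],[0.2,0,0,-150,0],[0.2,8,15,-150,0],[0.2,20,40,-150,0],[0.2,40,79,-150,0],[0.2,60,118,-150,0],[0.2,80,157,-150,0],[0.2,100,197,-150,0],[0.2,120,236,-150,0],[0.2,140,275,-150,0],[0.2,160,314,-150,0],[0.2,180,354,-150,0],[0.2,194,382,-150,0],[0.2,200,394,-150,0],[0.2,200,394,-150,0]])

```text
clock: 25.42
eef_pos: [499.9, 139.7, 200.5]
eef_rot: [-3.141, 0.0, 2.917]
wrist_force: [0.6, 0.0, -1.2]
finger_gap: 45.5
finger_force: 20.0
```

```bash
python3 - <<'E'
from h import *
to((500,140,200),(500,140,61))
E
```

```text
t 25.43 pos [499.9 139.7 200.5] gap 45.5 ff 20.0
(500, 140, 200) -> [-0.   0.4  0.5]
(500, 140, 61) -> [ -0.    0.4 139.5]
```

Request:
arm_command(steps=[[0.2,0,0,15,0],[0.2,0,0,40,0],[0.2,0,0,70,0],[0.2,0,0,95,0],[0.2,0,0,112,0],[0.2,0,0,124,0],[0.2,0,0,132,0],[0.2,0,0,137,0],[0.2,0,0,140,0],[0.2,0,0,140,0],[0.2,0,0,140,0]])

```text
clock: 26.8
eef_pos: [500.0, 139.6, 60.7]
eef_rot: [3.141, 0.0, 2.916]
wrist_force: [-0.1, 0.4, -2.1]
finger_gap: 45.4
finger_force: 20.0
```

```bash
python3 - <<'E'
from h import *
to((500,140,60))
S=imaging.camera('side')
cv2.imwrite('pics/a9.png',cv2.resize(S['img'][90:240,180:340],(640,600))[:,:,::-1])
E
```

```text
t 26.8 pos [500.  139.6  60.7] gap 45.4 ff 20.0
(500, 140, 60) -> [0.1 0.3 0.7]
```

View pics/a9.png

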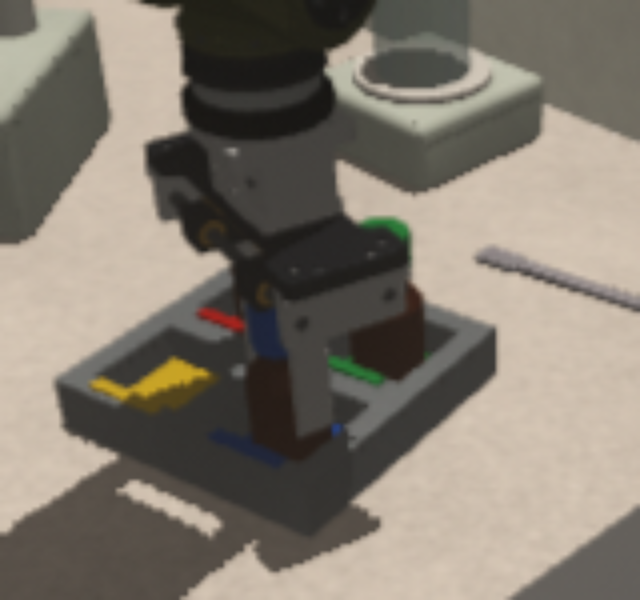

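Blue sits in the blue well (base around px (250,203)), with red and green upright behind it. I'll release it now.

Request:
arm_command(steps=[[0.3,0,0,0,0],[0.6,0,0,0,0],[0.7,0,0,0,0],[0.7,0,0,0,0],[0.7,0,0,0,0],[0.7,0,0,-10,0],[0.7,0,0,-40,0],[0.7,0,0,-80,0],[0.7,0,0,-120,0],[0.7,0,0,-140,0],[0.7,0,0,-140,0]])

```text
clock: 28.22
eef_pos: [500.4, 139.7, 202.2]
eef_rot: [3.14, 0.003, 2.916]
wrist_force: [0.4, 0.8, -0.8]
finger_gap: 66.1
finger_force: 0.0
```

```bash
python3 - <<'E'
from h import *
to((497,-298,200),(497,-298,50))
E
```

```text
t 28.23 pos [500.4 139.7 202.2] gap 66.1 ff 0.0
(497, -298, 200) -> [ -94.6 -427.4    1.9]
(497, -298, 50) -> [ -94.2 -427.6  151.9]
```

Request:
arm_command(steps=[[1,-5,-20,0,0],[1,-14,-60,0,0],[1,-25,-110,0,0],[1,-36,-160,0,0],[1,-47,-210,0,0],[1,-57,-260,0,0],[1,-68,-310,0,0],[1,-79,-355,0,0],[1,-88,-395,0,0],[1,-93,-420,0,0],[1,-94,-427,0,0],[1,-94,-427,0,0],[1,-94,-427,20,0],[1,-94,-427,50,0],[1,-94,-427,60,0],[1,-94,-427,60,0]])

```text
clock: 30.22
eef_pos: [496.1, -297.0, 140.5]
eef_rot: [3.141, -0.0, 2.917]
wrist_force: [-0.4, -0.3, 0.1]
finger_gap: 93.9
finger_force: 0.0
```

```bash
python3 - <<'E'
from h import *
to((497,-298,50))
S=imaging.camera('side');T=imaging.camera('top')
a=cv2.resize(S['img'][180:340,350:510],(400,400));b=cv2.resize(T['img'][120:260,150:290],(400,400))
cv2.imwrite('pics/a10.png',np.hstack([a,b])[:,:,::-1])
f=lambda X:((proj(S,X)-[350,180])*2.5).round()
print('tips',f((497,-298,120)),'cap top',f((497,-298,106)),'bottom',f((497,-298,2)))
E
```

```text
t 30.23 pos [ 496.1 -297.   140.5] gap 93.9 ff 0.0
(497, -298, 50) -> [-1.1 -0.8 90.5]
tips [198. 222.] cap top [193. 237.] bottom [164. 339.]
```

View pics/a10.png

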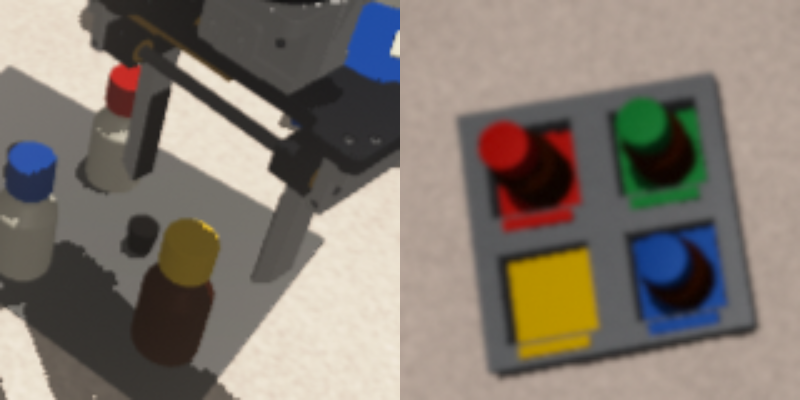

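Request:
arm_command(steps=[[1,1,-2,20,0],[1,1,-2,45,0],[1,1,-2,65,0],[1,1,-2,80,0],[1,1,-2,90,0],[1,1,-2,90,0],[1,1,-2,90,0],[0.2,1,-2,90,0],[0.2,1,-2,90,0],[0.2,1,-2,90,0],[0.2,1,-2,90,0],[0.2,1,-2,90,0],[0.2,1,-2,90,0]])

```text
clock: 31.95
eef_pos: [494.6, -299.2, 50.5]
eef_rot: [3.141, -0.0, 2.916]
wrist_force: [1.0, 0.9, 1.1]
finger_gap: 45.7
finger_force: 20.0
```

```bash
python3 - <<'E'
from h import *
to((482,231,200),(482,231,50))
E
```

```text
t 31.95 pos [ 494.6 -299.2   50.5] gap 45.7 ff 20.0
(482, 231, 200) -> [ 130.9  513.9 -149.4]
(482, 231, 50) -> [130.9 513.9   0.6]
```

Request:
arm_command(steps=[[0.2,0,0,-10,0],[0.2,0,0,-30,0],[0.2,0,0,-60,0],[0.2,0,0,-90,0],[0.2,0,0,-120,0],[0.2,0,0,-140,0],[0.2,0,0,-150,0],[0.2,0,0,-150,0],[0.2,5,20,-150,0],[0.2,14,55,-150,0],[0.2,25,100,-150,0],[0.2,37,145,-150,0],[0.2,48,190,-150,0],[0.2,60,235,-150,0],[0.2,71,280,-150,0],[0.2,83,325,-150,0],[0.2,94,370,-150,0],[0.2,105,410,-150,0],[0.2,112,440,-150,0],[0.2,115,450,-150,0]])

```text
clock: 34.45
eef_pos: [482.1, 166.8, 199.6]
eef_rot: [-3.141, -0.001, 2.918]
wrist_force: [-0.3, -1.2, -1.4]
finger_gap: 45.4
finger_force: 20.0
```

```bash
python3 - <<'E'
from h import *
to((482,231,200),(482,231,60))
E
```

```text
t 34.45 pos [482.1 166.8 199.6] gap 45.4 ff 20.0
(482, 231, 200) -> [14.3 62.6 -0.4]
(482, 231, 60) -> [ 14.1  62.7 139.6]
```

Request:
arm_command(steps=[[0.2,5,20,0,0],[0.2,12,48,0,0],[0.2,16,64,0,0],[0.2,16,64,0,0],[0.2,16,64,15,0],[0.2,16,64,40,0],[0.2,16,64,70,0],[0.2,16,64,95,0],[0.2,16,64,112,0],[0.2,16,64,124,0],[0.2,16,64,132,0],[0.2,16,64,137,0],[0.2,16,64,140,0],[0.2,16,64,140,0],[0.2,16,64,140,0]])

```text
clock: 36.33
eef_pos: [482.0, 231.0, 60.7]
eef_rot: [3.141, 0.0, 2.916]
wrist_force: [-0.7, 0.3, -2.0]
finger_gap: 45.5
finger_force: 20.0
```

```bash
python3 - <<'E'
from h import *
to((482,231,60))
S=imaging.camera('side')
cv2.imwrite('pics/a11.png',cv2.resize(S['img'][90:240,180:340],(640,600))[:,:,::-1])
E
```

```text
t 36.33 pos [482.  231.   60.7] gap 45.5 ff 20.0
(482, 231, 60) -> [ 0.  -0.   0.7]
```

View pics/a11.png

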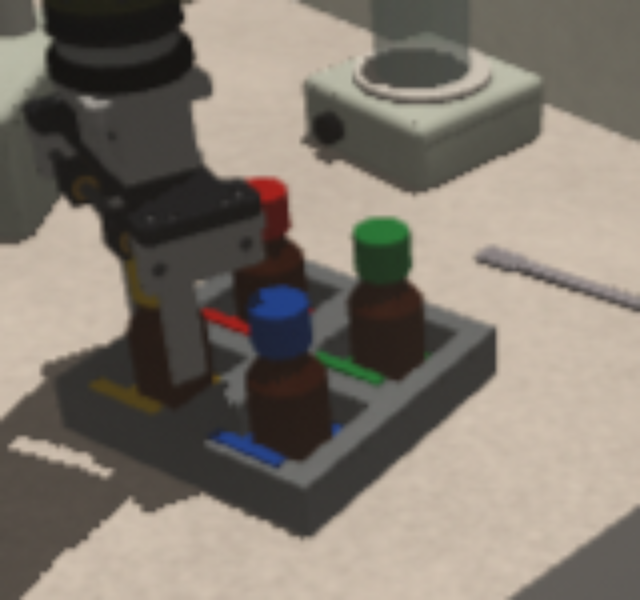

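Yellow sits in the yellow well (base around px (222,187)) and the other three stand upright. I'll release, rise, then back away.

Request:
arm_command(steps=[[0.3,0,0,0,0],[0.6,0,0,0,0],[0.7,0,0,0,0],[0.7,0,0,0,0],[0.7,0,0,0,0],[0.7,0,0,-10,0],[0.7,0,0,-40,0],[0.7,0,0,-80,0],[0.7,0,0,-120,0],[0.7,0,0,-140,0],[0.7,0,40,-140,0],[0.7,0,80,-140,0],[0.7,20,120,-140,0],[0.7,40,160,-140,0],[0.7,60,200,-140,0],[0.7,60,200,-140,0],[0.7,60,200,-140,0]])

```text
clock: 38.5
eef_pos: [468.3, 438.9, 200.8]
eef_rot: [-3.141, 0.0, 2.916]
wrist_force: [0.2, -1.1, 0.6]
finger_gap: 65.6
finger_force: 0.0
```

```bash
python3 - <<'E'
from h import *
to((482,231,60))
S=imaging.camera('side');T=imaging.camera('top')
W={'red':(573,248),'green':(590,158),'blue':(500,140.5),'yellow':(482.5,231)}
for c in HUE:
    for us,ss in blobs(S,c,50):
        for ut,st in blobs(T,c,50):
            X,e=tri(S,T,us,ut)
            if e<4 and 85<X[2]<125: print(c,X.round(1),round(e,1),W[c])
im=np.hstack([cv2.resize(S['img'][100:340,180:500],(400,300)),cv2.resize(T['img'][90:300,160:440],(400,300))])
cv2.imwrite('pics/a12.png',im[:,:,::-1])
E
```

```text
t 38.5 pos [468.3 438.9 200.8] gap 65.6 ff 0.0
(482, 231, 60) -> [ -59.8 -199.5  140.8]
red [574.3 249.7 107.6] 1.9 (573, 248)
red [ 608.7 -181.8  100.5] 1.4 (573, 248)
yellow [485.  234.8 100. ] 1.1 (482.5, 231)
green [590.3 158.6 113.7] 0.8 (590, 158)
blue [486.8 127.9 124.7] 2.5 (500, 140.5)
blue [ 485.  -179.7  102.9] 1.1 (500, 140.5)
```

View pics/a12.png

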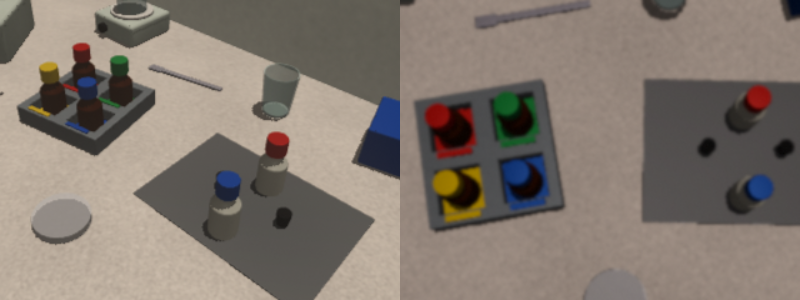

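```bash
python3 -c "
from cell import job
print(job.sign_off())"
```

```text
the job is handed in; nothing more can be done
None
```

All four amber bottles stand upright in the wells matching their caps, the two white bottles are where they started, and the job was handed in at about 38.5 s; the final cap-position check could not resolve blue, so its seating was confirmed by picture only, and sign-off gave no verdict.

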